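# Put the laundry supplies back on their drip trays

## Task

Put the four laundry supplies back on the dark drip trays: bottle, carton, tin and dosing cup, each standing upright and flat on the floor of the tray that matches the shape and size of its base, fully inside the rim. Set each one down gently instead of dropping it, never tip one over, and leave the jar of clothes pegs where it is.

Things in the scene. Friction and masses are not known exactly. Their poses are not given: they have to be found in the camera images.
- bottle: Round white plastic bottle with a narrower grey screw cap, standing: body 60 mm diameter up to 74 mm, then a shoulder, cap 30 mm diameter from 88 to 112 mm high; about 250 g. Origin: centre of its underside; z up along its axis. Belongs in the large round tray.
- carton: Brown cardboard carton of washing tablets with a white panel, rigid and closed, standing: 96 mm along its x, 44 mm along its y, 70 mm high; about 220 g. Origin: centre of its underside, z up. Belongs in the long tray.
- tin: Square steel soap tin, closed, standing: 64 x 64 mm along its x and y, 58 mm high, edges rounded 4 mm; about 250 g. Origin: centre of its underside, z up. Belongs in the square tray.
- cup: Small grey round plastic dosing cup, mouth up, empty: outside 40 mm diameter, straight sides, 55 mm high, wall 3 mm; about 50 g. Origin: centre of its underside, z up. Belongs in the small round tray.
- tray_large_round: Dark rubber drip tray fixed to the bench; round, 74 mm diameter inside the rim; floor 4 mm thick, rim 4 mm thick rising 10 mm above the bench. Origin: centre of its underside, at bench height; z up. For the bottle.
- tray_long: Dark rubber drip tray fixed to the bench; oblong, 110 mm (along its x) by 58 mm (along its y) inside the rim; floor 4 mm thick, rim 4 mm thick rising 10 mm above the bench. Origin: centre of its underside, at bench height; z up. For the carton.
- tray_square: Dark rubber drip tray fixed to the bench; square, 78 x 78 mm inside the rim; floor 4 mm thick, rim 4 mm thick rising 10 mm above the bench. Origin: centre of its underside, at bench height; sides along its x and y, z up. For the tin.
- tray_small_round: Dark rubber drip tray fixed to the bench; round, 54 mm diameter inside the rim; floor 4 mm thick, rim 4 mm thick rising 10 mm above the bench. Origin: centre of its underside, at bench height; z up. For the dosing cup.
- peg_jar: Closed clear jar of wooden clothes pegs with a steel band, loose: 68 mm diameter, 90 mm high, about 600 g. Origin: centre of its underside, z up. To be left where it is. (Listed things start at least 140 mm apart; unlisted loose clutter in the gaps is under 35 mm high and may be brushed; taller stock stands at the bench's left and right edges, over 0.55 m from the robot's centre line.)
Mind the look-alikes: they are no part of the job. Leave any pink look-alike of the tin alone.

How it is judged:
By the outcome, as a careful person would: the job done as asked, in the order asked, and still so for the second after the job is handed in, with the robot touching nothing.
It also fails if it takes over 125 s, if anything falls off the work surface, if the arm or the gripper's body presses on something with over 40 N, if the wrist force passes 120 N, or if a joint passes its speed limit or range.

## Robot

A 7-joint arm with a two-finger parallel gripper is mounted at the origin on the work surface. World frame = base frame: x ahead of the robot, y to its left, z up, the work surface at z = 0. Lengths are in m, angles in degrees, forces in N, time in s.
With the tool pointing down it reaches from about 0.425 to 0.875 m from the base axis. Payload 4.7 kg.
Tool frame: the origin (TCP) lies at the very end of the fingers, on their centre line; the grasp point (between the pads) lies 19 mm behind it (env.grasp_offset is the distance from the TCP to the grasp point, in m); z points along the fingers, y is the line along which they close (so a half turn about z gives the same grasp; the last joint's range is limited). The gripper opens to 87 mm and grips with 3 to 60 N. Pads are 19 mm wide; open, the fingers measure 117 mm over their backs; the gripper's body (75 mm by 190 mm) begins 51 mm behind the grasp point.
Start: joints at [-65.541, 18.392, -4.016, 83.108, 1.295, 78.541, -3.26], TCP at [0.261, 0.595, 0.223] pointing down, gripper open.
Joint ranges: [-163.93, 163.93], [-17.29, 119.83], [-79.2, 71.16], [3.27, 140.29], [-89.18, 269.18], [5.43, 117.66], [-154.24, 154.24]. Speed limits (degrees/s): [147.25, 147.25, 180, 180, 180, 180, 180].

## Interface

Orientations are given as [roll, pitch, yaw] about the fixed x, y, z axes, in that order (R = Rz(yaw) Ry(pitch) Rx(roll)).
In Python, from cell import env gives the robot as it stands. The module is installed in compiled form; this text tells all that it offers.
- The arm moves only by the tool drive_tool, never from a script. Its argument "moves" is one flat list of numbers, 5 for each row, row after row: the shift along the tool's x, y, z in units of 40 mm (1.0 is 40 mm), then the turn about the tool's z in units of 10 degrees (1.0 is 10 degrees), then the finger opening in mm, from 0 to 87. A call has 1 to 5 rows; each row is the pose to reach, as a shift and turn from the pose commanded when the call began, along the tool's axes at that moment; what a row does not reach only later rows make up. A row lasts 1/8 s, in which the tool goes at most 62.5 mm and 10.7 degrees, less where a joint would pass 70% of its speed; a pose out of reach is approached as far as the arm can. A call with a gripper value outside its range is refused whole. The fingers move at their own pace and stop on an object; "squeeze" is the grip in N (left out, the last holds). Time passes only in rows, so rows that repeat a pose let the fingers close. It gives the time, the measured TCP pose, the force, the opening and the grip force at its end, in the units of the state.
- env.get_obs(): the state, without advancing time (a new reading comes with each control period).
- env.read_camera(name): name is "scene" or "side" or "wrist"; returns (picture, depth): 384x512x3 uint8, red, green, blue; 384x512 float32, m along the optical axis (not along the pixel's ray), 0 where there is no reading.
- env.camera_model(name): a dict with "K" (3x3 intrinsics, pixels), "k1" (the pictures are not rectified: a ray, as slopes to the right and down, at radius r is drawn at 1 + k1 r^2 times it, then the intrinsics apply), "rvec" (rotation vector, rad) and "tvec" (3), from world to camera coordinates, as OpenCV has them; the wrist camera has in their place "tool_from_camera" (4x4, takes a point from camera to tool coordinates, whose origin is the TCP and whose axes are the flange's). Camera axes: x right, y down, z forward; pixel columns grow to the right and rows downward; lengths in m; the calibration is good to about 2 mm. A picture is of the moment at which its call begins: read the wrist's pose just before it. camera_model takes no time and is no camera call.
- env.sign_off(): hands the job in; it is judged then, once.
The state is a dict: "time_s": time; "qpos": joint angles; "joint_velocities": joint speeds; "effort": joint torques, N m; "tool_pos": TCP position; "tool_rot": TCP orientation; "force": force on the tool from outside, world axes, zero at the start; "wrist_torque": the same for the moment, N m; "grip_width": finger opening in m; "grasp_force": force on a finger pad.
Only numpy, scipy, OpenCV 4.12 (cv2) and the standard library are available. Lean on these libraries where they do the work, as an engineer would, in place of code of your own. Each camera call takes 0.05 s, during which the arm holds its last target. There are 200 camera calls.

## Working session

There is one attempt and no reset: what is moved stays moved. The work goes in short steps, Python scripts to look and compute and a tool call to move; the robot and the scene stay as the last step left them, time stands still between calls to the robot, and variables do not carry over. Pictures are saved under pics/ and viewed, at most 14 in all, crops included, and the job is handed in when it is done.

Besides the shell and the picture viewer there is one more tool, called after ">>>" in YAML: its name, and indented under it one key for each argument. drive_tool: Moves the arm, as the interface text tells. Its arguments: {"type":"object","properties":{"moves":{"type":"array","items":{"type":"number"}},"squeeze":{"type":"number"}},"required":["moves"]}

```bash
mkdir -p pics; cat > h.py <<'E'
import numpy as np, cv2
from scipy.spatial.transform import Rotation as R
from cell import env
def cam(n):
    o=env.get_obs(); p,d=env.read_camera(n); return o,p,d
def world(n,o,d):
    m=env.camera_model(n); K=np.array(m["K"]); k=m["k1"]
    v,u=np.mgrid[0:384,0:512]
    x=(u-K[0,2])/K[0,0]; y=(v-K[1,2])/K[1,1]
    rd=np.hypot(x,y); r=rd.copy()
    for _ in range(20): r=rd/(1+k*r*r)
    s=np.where(rd>0,r/np.maximum(rd,1e-9),1)
    P=np.stack([x*s*d,y*s*d,d],-1)
    if "rvec" in m:
        Rm=cv2.Rodrigues(np.array(m["rvec"],float))[0]
        return (P-np.array(m["tvec"]).ravel())@Rm
    T=np.array(m["tool_from_camera"]); P=P@T[:3,:3].T+T[:3,3]
    return P@R.from_euler('xyz',o["tool_rot"],degrees=True).as_matrix().T+np.array(o["tool_pos"])
def save(n,p): cv2.imwrite("pics/"+n+".png",p[:,:,::-1])
E
python3 - <<'E'
from h import *
print(env.get_obs())
for n in ["scene","side","wrist"]:
    o,p,d=cam(n); save(n+"0",p); W=world(n,o,d); np.savez("/tmp/"+n+"0",p=p,W=W,d=d)
    print(n, {k:np.round(v,3).tolist() for k,v in env.camera_model(n).items()})
E
```

```text
{'time_s': 0.0, 'qpos': array([-65.54061321,  18.4397464 ,  -4.01306765,  83.17587166,
         1.29365449,  78.54172059,  -3.26166255]), 'joint_velocities': array([ 0.00215198, -0.00043347,  0.05478528,  0.05359767,  0.05431352,
        0.06855163, -0.06612145]), 'effort': array([ 6.15458430e-05, -4.91287315e+01, -4.03723642e-01, -3.12531531e+01,
       -6.38803001e-02,  4.33986972e-02,  1.63577861e-04]), 'tool_pos': array([0.26059839, 0.59485243, 0.22144491]), 'tool_rot': array([-1.79887822e+02,  5.32388214e-03,  1.56346120e+02]), 'force': array([-0.28024478,  0.00786263, -0.00349353]), 'wrist_torque': array([0.06570635, 0.0234352 , 0.04642858]), 'grasp_force': 0.0, 'grip_width': 0.08691007246233046}
scene {'K': [[387.231, 0.0, 252.767], [0.0, 387.231, 199.102], [0.0, 0.0, 1.0]], 'k1': -0.065, 'rvec': [1.859, 1.695, -0.667], 'tvec': [-0.034, -0.336, 1.393]}
side {'K': [[450.036, 0.0, 258.266], [0.0, 450.036, 195.898], [0.0, 0.0, 1.0]], 'k1': 0.015, 'rvec': [0.337, -2.812, 1.114], 'tvec': [0.495, 0.105, 1.327]}
wrist {'K': [[264.483, 0.0, 250.31], [0.0, 264.483, 191.681], [0.0, 0.0, 1.0]], 'k1': -0.023, 'tool_from_camera': [[-0.0, -0.96, -0.279, 0.076], [1.0, 0.0, -0.001, 0.002], [0.001, -0.279, 0.96, -0.163], [0.0, 0.0, 0.0, 1.0]]}
```

```bash
python3 - <<'E'
import cv2,numpy as np
a=np.hstack([cv2.imread(f"pics/{n}0.png") for n in("scene","side")])
E
ls pics
```

```text
scene0.png
side0.png
wrist0.png
```

View pics/scene0.png

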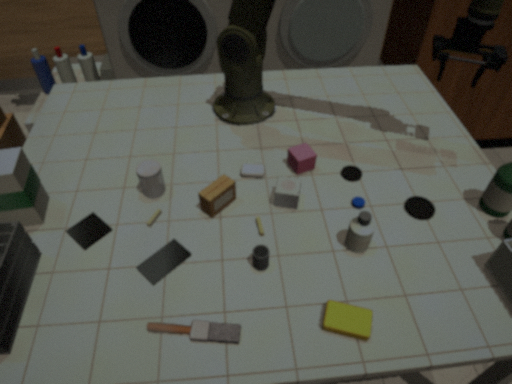

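View pics/side0.png

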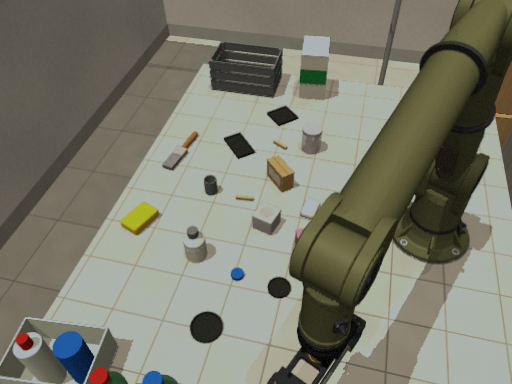

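The scene picture shows: carton (217,195), tin (287,193), pink look-alike (301,158), bottle (358,232), cup (261,257), jar (151,180). Trays: square (89,231), long (164,261), small round (351,173), large round (420,208). The side view agrees.

```bash
cat > loc.py <<'E'
import numpy as np,cv2
from scipy import ndimage
def objs(W,d,zlo,zhi):
    pts=W[(d>0)&(W[...,2]>zlo)&(W[...,2]<zhi)&(np.abs(W[...,1])<.55)&(W[...,0]>.3)&(W[...,0]<1.0)]
    return pts
def clusters(pts,res=.004,gap=1,minn=8):
    ij=np.floor(pts[:,:2]/res).astype(int); ij-=ij.min(0)-2
    g=np.zeros(ij.max(0)+3,bool); g[ij[:,0],ij[:,1]]=1
    g=ndimage.binary_dilation(g,np.ones((3,3)),gap)
    l,n=ndimage.label(g,np.ones((3,3))); L=l[ij[:,0],ij[:,1]]
    return [pts[L==i] for i in range(1,n+1) if (L==i).sum()>=minn]
E
python3 - <<'E'
from loc import *
for n in("scene","side"):
    z=np.load(f"/tmp/{n}0.npz"); W,d,p=z["W"],z["d"],z["p"]
    print(n)
    for c in clusters(objs(W,d,.012,.13)):
        zt=np.percentile(c[:,2],98)
        t=c[c[:,2]>zt-.008]
        r=cv2.minAreaRect((t[:,:2]*1000).astype(np.float32))
        print(len(c),"top",zt.round(3),"mean",t.mean(0)[:2].round(3),"rect",np.round(r[0]),np.round(r[1]),round(r[2],1))
    dark=(p.max(2)<60)&(d>0)&(np.abs(W[...,2])<.02)&(np.abs(W[...,1])<.6)&(W[...,0]>.3)&(W[...,0]<1)
    print("dark")
    for c in clusters(W[dark],minn=60):
        r=cv2.minAreaRect((c[:,:2]*1000).astype(np.float32))
        print(len(c),c.mean(0).round(3),np.round(r[0]),np.round(r[1]),round(r[2],1))
E
```

```text
scene
637 top 0.06 mean [0.339 0.147] rect [336. 148.] [67. 66.] 19.7
258 top 0.023 mean [ 0.356 -0.   ] rect [354.  -1.] [67. 49.] 80.0
822 top 0.091 mean [ 0.4   -0.286] rect [ 398. -286.] [69. 65.] 5.4
965 top 0.071 mean [ 0.472 -0.105] rect [ 470. -105.] [47. 98.] 44.4
672 top 0.06 mean [0.473 0.085] rect [471.  86.] [64. 67.] 74.1
15 top 0.014 mean [ 0.509 -0.279] rect [ 506. -277.] [11. 54.] 58.9
81 top 0.016 mean [0.506 0.279] rect [506. 280.] [33. 33.] 42.6
16 top 0.015 mean [ 0.553 -0.001] rect [555.  -2.] [41.  9.] 1.4
806 top 0.112 mean [0.638 0.239] rect [637. 239.] [28. 28.] 22.6
328 top 0.055 mean [ 0.674 -0.01 ] rect [674. -10.] [37. 40.] 83.9
788 top 0.1 mean [0.746 0.544] rect [747. 545.] [ 9. 36.] 89.7
1446 top 0.032 mean [0.844 0.16 ] rect [842. 161.] [99. 64.] 68.6
1263 top 0.022 mean [ 0.836 -0.151] rect [ 832. -169.] [197.  41.] 79.7
dark
244 [0.386 0.292 0.004] [388. 292.] [58. 61.] 36.7
70 [ 0.497 -0.112  0.013] [489. -99.] [36. 97.] 19.2
851 [ 0.533 -0.447  0.005] [ 533. -447.] [88. 85.] 44.1
535 [0.538 0.444 0.005] [539. 443.] [78. 80.] 62.3
1074 [ 0.647 -0.
[... 978 characters left out ...]
  -1.] [54. 15.] 9.5
58 top 0.018 mean [ 0.641 -0.244] rect [ 641. -243.] [ 66. 122.] 41.6
644 top 0.115 mean [0.631 0.239] rect [632. 238.] [29. 29.] 76.1
215 top 0.058 mean [ 0.668 -0.011] rect [668.  -9.] [38. 41.] 19.2
326 top 0.102 mean [0.759 0.547] rect [771. 545.] [93.  9.] 0.6
683 top 0.035 mean [0.835 0.162] rect [836. 159.] [99. 68.] 68.8
370 top 0.025 mean [ 0.829 -0.148] rect [ 826. -167.] [200.  42.] 78.5
dark
362 [0.382 0.292 0.007] [383. 292.] [56. 61.] 11.8
328 [ 0.527 -0.446  0.007] [ 529. -447.] [88. 92.] 44.4
764 [0.534 0.444 0.005] [535. 445.] [77. 80.] 17.9
415 [ 0.641 -0.242  0.007] [ 643. -245.] [ 67. 127.] 41.8
170 [ 0.714 -0.567  0.011] [ 713. -567.] [254.  35.] 4.5
```

```bash
cat > plan.py <<'E'
# usage: plan.py [pose] x,y,z,yaw ... : prints units for each waypoint, each waypoint relative to the previous one (assumed reached)
import sys,numpy as np
from cell import env
o=env.get_obs(); cur=[*o["tool_pos"],o["tool_rot"][2]]
print("t",round(o["time_s"],2),"pose",np.round(cur,4).tolist(),"rp",np.round(o["tool_rot"][:2],2),"j7",round(o["qpos"][6],1))
for a in sys.argv[1:]:
    t=[c if s=="" else float(s) for s,c in zip(a.split(","),cur)]
    d=np.array(t[:3])-cur[:3]; y=np.radians(cur[3]); c,s=np.cos(y),np.sin(y)
    dy=(t[3]-cur[3]+180)%360-180
    print(a,"->",np.round([(c*d[0]+s*d[1])/.04,(s*d[0]-c*d[1])/.04,-d[2]/.04,-dy/10],3).tolist()); cur=t
E
python3 plan.py .635,.239,.22,130
```

```text
t 0.15 pose [0.2606, 0.595, 0.2217, 156.351] rp [-1.7991e+02  1.0000e-02] j7 -3.3
.635,.239,.22,130 -> [-12.144, -4.398, 0.042, 2.635]
```

>>> drive_tool:
  moves: [-12.14,-4.4,0,2.64,87,-12.14,-4.4,0,2.64,87,-12.14,-4.4,0,2.64,87,-12.14,-4.4,0,2.64,87,-12.14,-4.4,0,2.64,87]
  squeeze: 20

```text
time_s: 0.78
tool_pos: [0.4883, 0.3784, 0.2224]
tool_rot: [-180.0, -0.0, 130.0]
force: [1.0, 0.4, -0.1]
grip_width: 0.087
grasp_force: 0.0
```

```bash
python3 plan.py .635,.239,.22,130
```

```text
t 0.78 pose [0.4883, 0.3784, 0.2224, 129.961] rp [-180.   -0.] j7 1.4
.635,.239,.22,130 -> [-5.028, 0.573, 0.061, -0.004]
```

>>> drive_tool:
  moves: [-5.03,0.57,0,0,87,-5.03,0.57,0,0,87,-5.03,0.57,0,0,87,-5.03,0.57,0,0,87,-5.03,0.57,0,0,87]

```text
time_s: 1.4
tool_pos: [0.6342, 0.2392, 0.2219]
tool_rot: [-179.9, -0.0, 129.8]
force: [-0.1, 0.0, -0.1]
grip_width: 0.0872
grasp_force: 0.0
```

```bash
cat > wl.py <<'E'
# wrist look: raised clusters and dark flat clusters
import sys
from h import *
from loc import *
o,p,d=cam("wrist"); save(sys.argv[1],p); W=world("wrist",o,d)
np.savez("/tmp/w",p=p,W=W,d=d)
print("t",round(o["time_s"],2),"pose",np.round(o["tool_pos"],4),np.round(o["tool_rot"],2))
def show(c,lab):
    r=cv2.minAreaRect((c[:,:2]*1000).astype(np.float32)); e=cv2.fitEllipse(cv2.convexHull((c[:,:2]*1000).astype(np.float32))) if len(c)>20 else None
    print(lab,len(c),"zmed",np.median(c[:,2]).round(4),"rect",np.round(r[0],1),np.round(r[1],1),round(r[2],1),"ell",None if e is None else np.round(e[0],1))
zl=float(sys.argv[2]) if len(sys.argv)>2 else .013
for c in clusters(objs(W,d,zl,.15),.003,minn=60):
    zt=np.percentile(c[:,2],99); show(c[c[:,2]>zt-.006],"obj top")
dark=(p.max(2)<70)&(d>0)&(np.abs(W[...,2])<.02)
for c in clusters(W[dark],.003,minn=200): show(c,"dark")
E
python3 wl.py w1; python3 plan.py
```

```text
t 1.4 pose [0.6342 0.2392 0.2219] [-1.7994e+02 -1.0000e-02  1.2980e+02]
obj top 1791 zmed 0.0594 rect [345.1 154.3] [41.1 64.3] 21.4 ell [345.8 155.8]
obj top 379 zmed 0.0221 rect [367.6  16.1] [24.7 57.8] 24.7 ell [380.8  32.6]
obj top 2372 zmed 0.0594 rect [467.7  87.5] [66.1 64.4] 74.2 ell [469.1  88.8]
obj top 612 zmed 0.0149 rect [503.8 279.6] [34.3 35.1] 85.0 ell [504.  279.6]
obj top 579 zmed 0.1127 rect [634.7 240.2] [28.1 28.9] 40.1 ell [634.7 240.5]
obj top 97 zmed 0.0548 rect [664.4   4.4] [34.6 13.4] 34.4 ell [668.9  -1.6]
obj top 107 zmed 0.0792 rect [734.1 542.6] [ 7.7 19.1] 66.1 ell [737.8 547.4]
obj top 1049 zmed 0.0308 rect [829.8 166. ] [100.9  45.5] 39.4 ell [842.8 174.8]
dark 630 zmed 0.0021 rect [371.3  37.2] [105.2  74.8] 51.7 ell [364.4  36.9]
dark 371 zmed 0.0129 rect [362.4 160.3] [ 4.3 61.8] 19.8 ell [362.4 158.7]
dark 1785 zmed 0.0052 rect [387.7 286.3] [65.1 47.9] 38.7 ell [386.1 290.7]
dark 536 zmed 0.0025 rect [483.2  92.8] [71.8 71.4] 6.1 ell [483.1 109.1]
dark 1645 zmed 0.005 rect [551.  427.8] [78.9 37.5] 40.5 ell [547.6 432.7]
dark 1124 zmed 0.0096 rect [772.4 553.2] [ 54.1 143.2] 69.3 ell [784.8 576.6]
t 1.45 pose [0.6331, 0.2415, 0.2221, 129.9821] rp [-1.7997e+02 -9.0000e-02] j7 20.7
```

View pics/w1.png

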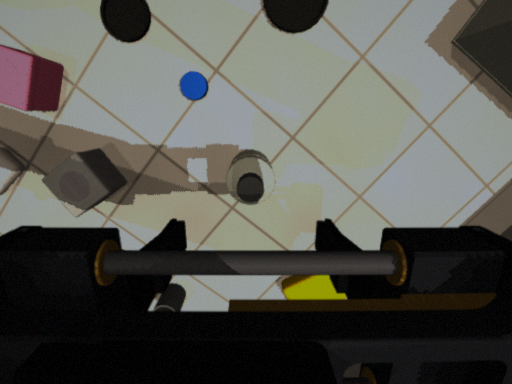

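The wrist picture shows the bottle centred below the tool at (250,180), between the fingers (180 and 320, row 230). Descending.

>>> drive_tool:
  moves: [0,0,1.5,0,87,0,0,2.9,0,87,0,0,3.9,0,87,0,0,4.35,0,87,0,0,4.35,0,87]

```text
time_s: 2.08
tool_pos: [0.6325, 0.242, 0.048]
tool_rot: [-179.9, -0.1, 130.1]
force: [0.3, -0.0, 0.0]
grip_width: 0.0871
grasp_force: 0.0
```

>>> drive_tool:
  moves: [0,0,0,0,50,0,0,0,0,50,0,0,0,0,50,0,0,0,0,50,0,0,0,0,50]
  squeeze: 20

```text
time_s: 2.7
tool_pos: [0.6339, 0.24, 0.0494]
tool_rot: [-180.0, 0.0, 129.9]
force: [-3.3, -1.8, 5.8]
grip_width: 0.0589
grasp_force: 20.0
```

```bash
python3 plan.py ,,.129,130 .5365,.444,.129,130
```

```text
t 2.7 pose [0.6339, 0.24, 0.0494, 129.9281] rp [-1.7999e+02  1.0000e-02] j7 22.1
,,.129,130 -> [0.0, 0.0, -1.989, -0.007]
.5365,.444,.129,130 -> [5.472, 1.414, -0.0, -0.0]
```

>>> drive_tool:
  moves: [0,0,-1,0,50,0.3,0.1,-2,0,50,1.5,0.4,-2,0,50,2.7,0.7,-2,0,50,3.8,1.0,-2,0,50]

```text
time_s: 3.32
tool_pos: [0.5654, 0.3843, 0.1276]
tool_rot: [-180.0, -0.0, 130.0]
force: [0.4, 0.2, -2.4]
grip_width: 0.0593
grasp_force: 20.0
```

>>> drive_tool:
  moves: [0.9,0.23,0,0,50,1.67,0.41,0,0,50,1.67,0.41,0,0,50,1.67,0.41,0,0,50]

```text
time_s: 3.82
tool_pos: [0.5368, 0.4433, 0.1276]
tool_rot: [-179.9, 0.1, 129.9]
force: [1.3, -0.8, -3.5]
grip_width: 0.0594
grasp_force: 20.0
```

```bash
python3 wl.py w2; python3 plan.py .5365,.444,.053,130; python3 - <<'E'
import numpy as np,cv2
z=np.load("/tmp/w.npz");W,d=z["W"],z["d"]
E
```

```text
t 3.83 pose [0.5368 0.4433 0.1276] [-1.7993e+02  6.0000e-02  1.2993e+02]
obj top 468 zmed 0.1469 rect [527.4 457.3] [77.3 25.4] 39.7 ell [529.5 454.9]
obj top 33 zmed 0.0423 rect [727.9 545.8] [3.3 7.4] 6.8 ell [728.5 545.8]
dark 2360 zmed 0.0055 rect [384.9 294.4] [61.1 60.6] 18.5 ell [385.1 294. ]
dark 2022 zmed 0.0051 rect [521.  441.9] [104.8  61.3] 52.4 ell [542.5 423.6]
dark 554 zmed 0.0133 rect [539.3 633.2] [25.4 75.1] 66.5 ell [549.9 657. ]
dark 791 zmed 0.0124 rect [648.1 656.5] [39.6 76. ] 47.8 ell [661.7 672.9]
dark 1169 zmed 0.0127 rect [720.8 602.6] [  7.2 122.9] 6.5 ell [723.3 602.8]
t 3.88 pose [0.5374, 0.4427, 0.1279, 129.8532] rp [-1.7995e+02  8.0000e-02] j7 1.3
.5365,.444,.053,130 -> [0.041, 0.003, 1.872, -0.015]
```

View pics/w2.png

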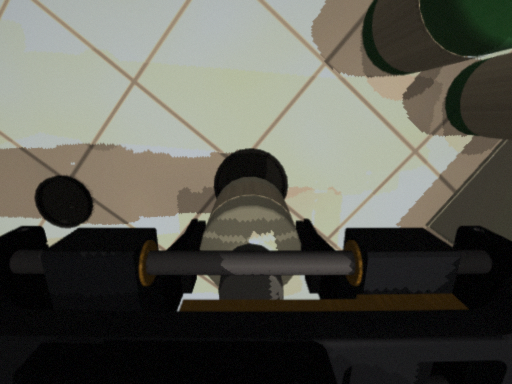

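Bottle (250,230) hangs centred over the large round tray (251,180). Lowering.

>>> drive_tool:
  moves: [0.04,0,0.9,0,50,0.04,0,1.5,0,50,0.04,0,1.7,0,50,0.04,0,1.8,0,50,0.04,0,1.83,0,50]

```text
time_s: 4.5
tool_pos: [0.5365, 0.4457, 0.0564]
tool_rot: [179.9, 0.0, 129.9]
force: [0.8, 0.7, -2.4]
grip_width: 0.0592
grasp_force: 20.0
```

>>> drive_tool:
  moves: [0,0,0.02,0,50,0,0,0.04,0,50,0,0,0.04,0,50]

```text
time_s: 4.88
tool_pos: [0.5357, 0.4457, 0.0541]
tool_rot: [180.0, -0.0, 130.0]
force: [0.4, -0.2, -3.1]
grip_width: 0.0592
grasp_force: 20.0
```

>>> drive_tool:
  moves: [0,0,0.02,0,50,0,0,0.04,0,50,0,0,0.04,0,50]

```text
time_s: 5.25
tool_pos: [0.5357, 0.4458, 0.0535]
tool_rot: [180.0, -0.0, 130.0]
force: [-2.8, -1.8, 6.2]
grip_width: 0.0593
grasp_force: 20.0
```

>>> drive_tool:
  moves: [0,0,0.02,0,50,0,0,0.03,0,50,0,0,0.03,0,50]

```text
time_s: 5.62
tool_pos: [0.5357, 0.4457, 0.0535]
tool_rot: [180.0, -0.0, 129.9]
force: [-4.4, -4.1, 11.1]
grip_width: 0.0593
grasp_force: 20.0
```

Contact on the tray floor. Release and rise.

>>> drive_tool:
  moves: [0,0,0,0,66,0,0,0,0,76,0,0,0,0,87,0,0,0,0,87]

```text
time_s: 6.12
tool_pos: [0.5356, 0.4456, 0.0507]
tool_rot: [-180.0, 0.0, 129.9]
force: [1.1, -0.4, 0.5]
grip_width: 0.0849
grasp_force: 0.0
```

>>> drive_tool:
  moves: [0,0,-0.6,0,87,0,0,-1.8,0,87,0,0,-3,0,87,0,0,-4,0,87,0,0,-4.2,0,87]

```text
time_s: 6.75
tool_pos: [0.5371, 0.4467, 0.223]
tool_rot: [179.6, -0.0, 129.9]
force: [-0.1, -0.6, 0.2]
grip_width: 0.0869
grasp_force: 0.0
```

```bash
python3 wl.py w3; python3 plan.py .468,-.105,.19,134.4; python3 plan.py .468,-.105,.19,44.4
```

```text
t 6.75 pose [0.5371 0.4467 0.223 ] [ 1.7962e+02 -1.0000e-02  1.2994e+02]
obj top 93 zmed 0.0588 rect [328.  175.9] [20.8 14.2] 22.3 ell [343.3 193.5]
obj top 591 zmed 0.1167 rect [536.8 446.5] [27.8 28.6] 39.7 ell [536.9 446.4]
obj top 46 zmed 0.0997 rect [730.1 547. ] [9.1 7.5] 40.8 ell [732.9 544. ]
dark 210 zmed 0.0135 rect [325.8 179.2] [62.9 15.2] 6.6 ell [303.5 139.4]
dark 1411 zmed 0.0054 rect [385. 294.] [61.3 60.9] 24.0 ell [384.7 292.7]
dark 672 zmed 0.0058 rect [520.5 441. ] [106.1  61. ] 53.2 ell [542.2 423.2]
dark 236 zmed 0.0128 rect [539.9 632.7] [24.  74.5] 68.8 ell [550.1 658.7]
dark 347 zmed 0.0115 rect [640.6 652.9] [30.9 72. ] 41.5 ell [649.6 650.5]
dark 513 zmed 0.013 rect [724.9 596.6] [ 37.9 127.6] 23.6 ell [716.6 526.5]
t 6.8 pose [0.5366, 0.4463, 0.2218, 129.944] rp [ 1.7974e+02 -1.0000e-02] j7 0.8
.468,-.105,.19,134.4 -> [-9.466, -10.164, 0.795, -0.446]
t 6.8 pose [0.5366, 0.4463, 0.2218, 129.944] rp [ 1.7974e+02 -1.0000e-02] j7 0.8
.468,-.105,.19,44.4 -> [-9.466, -10.164, 0.795, 8.554]
```

View pics/w3.png

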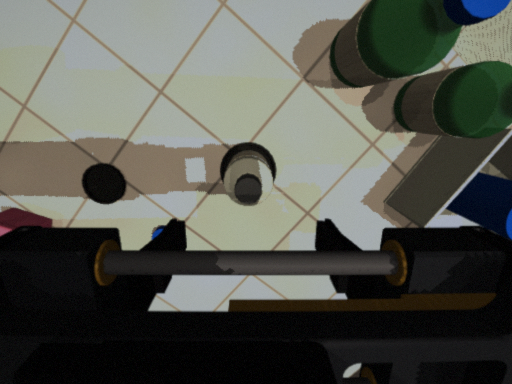

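Bottle (248,185) stands upright in its tray with dark rim showing; top at 116.7 mm = floor height. On to the carton.

>>> drive_tool:
  moves: [-9.47,-10.16,0,-0.4,87,-9.47,-10.16,0,-0.4,87,-9.47,-10.16,0,-0.4,87,-9.47,-10.16,0,-0.4,87,-9.47,-10.16,0,-0.4,87]

```text
time_s: 7.42
tool_pos: [0.4958, 0.1331, 0.217]
tool_rot: [-179.9, -0.0, 134.0]
force: [0.3, 0.3, 0.2]
grip_width: 0.0873
grasp_force: 0.0
```

```bash
python3 plan.py .468,-.105,.22,134
```

```text
t 7.42 pose [0.4958, 0.1331, 0.217, 133.9525] rp [-1.7986e+02 -5.0000e-02] j7 26.5
.468,-.105,.22,134 -> [-3.804, -4.631, -0.075, -0.005]
```

>>> drive_tool:
  moves: [-3.8,-4.63,-0.08,0,87,-3.8,-4.63,-0.08,0,87,-3.8,-4.63,-0.08,0,87,-3.8,-4.63,-0.08,0,87,-3.8,-4.63,-0.08,0,87]

```text
time_s: 8.05
tool_pos: [0.4675, -0.1072, 0.2208]
tool_rot: [-179.9, -0.0, 133.5]
force: [0.5, 1.5, 0.2]
grip_width: 0.0872
grasp_force: 0.0
```

```bash
python3 wl.py w4; python3 plan.py .468,-.105,.03,134
```

```text
t 8.05 pose [ 0.4675 -0.1072  0.2208] [-1.7988e+02 -4.0000e-02  1.3347e+02]
obj top 1955 zmed 0.0224 rect [351.    1.2] [67.9 42.7] 80.2 ell [351.6   1.5]
obj top 422 zmed 0.0909 rect [ 392.6 -264.6] [58.9 24.5] 2.4 ell [ 391.5 -268.7]
obj top 2786 zmed 0.0708 rect [ 467.6 -103.3] [44.2 96.2] 43.3 ell [ 466.4 -104.6]
obj top 3516 zmed 0.0591 rect [467.3  87.1] [65.4 65. ] 73.8 ell [467.8  86.1]
obj top 77 zmed 0.0135 rect [558.9   1.2] [52. 10.] 4.4 ell [559.    1.4]
obj top 154 zmed 0.0548 rect [664.9  -1.6] [39.1 20.7] 44.2 ell [670.1  -7.3]
dark 204 zmed 0.0115 rect [457.6  56.3] [ 3.2 61.1] 72.7 ell [456.5  57.1]
dark 996 zmed 0.0051 rect [ 630.1 -225.9] [65.6 52.3] 44.1 ell [ 627.7 -223. ]
t 8.1 pose [0.4681, -0.104, 0.2208, 133.7084] rp [-1.7993e+02 -1.0000e-01] j7 51.5
.468,-.105,.03,134 -> [-0.016, -0.019, 4.769, -0.029]
```

View pics/w4.png

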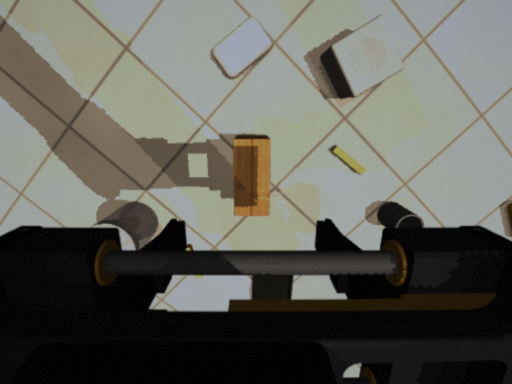

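Carton (252,175) is aligned with the tool, between the fingers. Descend and grip.

>>> drive_tool:
  moves: [0,0,1.5,0,87,0,0,2.9,0,87,0,0,4.0,0,87,0,0,4.6,0,87,0,0,4.75,0,87]

```text
time_s: 8.72
tool_pos: [0.4673, -0.1006, 0.0296]
tool_rot: [-179.8, -0.2, 134.1]
force: [-0.4, -0.4, 0.1]
grip_width: 0.0864
grasp_force: 0.0
```

>>> drive_tool:
  moves: [0,0,0,0,60,0,0,0,0,30,0,0,0,0,30,0,0,0,0,30,0,0,0,0,30]
  squeeze: 20

```text
time_s: 9.35
tool_pos: [0.4688, -0.1035, 0.0325]
tool_rot: [-179.9, 0.0, 133.9]
force: [-3.1, -4.2, 4.1]
grip_width: 0.0448
grasp_force: 2.1
```

```bash
python3 plan.py ,,.11,133.7 .644,-.243,.11,131.5
```

```text
t 9.35 pose [0.4688, -0.1035, 0.0325, 133.9421] rp [-1.7993e+02  1.0000e-02] j7 58.8
,,.11,133.7 -> [0.0, 0.0, -1.938, 0.024]
.644,-.243,.11,131.5 -> [-5.548, 0.756, -0.0, 0.22]
```

>>> drive_tool:
  moves: [0,0,0,0,30,0,0,-0.5,0,30,0,0,-1.3,0,30,0,0,-1.94,0,30,0,0,-1.94,0,30]

```text
time_s: 9.98
tool_pos: [0.4708, -0.1021, 0.1109]
tool_rot: [179.8, 0.1, 134.0]
force: [-0.3, 0.5, -3.5]
grip_width: 0.0433
grasp_force: 20.0
```

>>> drive_tool:
  moves: [-1.2,0.17,0,0.1,30,-2.4,0.34,0,0.2,30,-3.6,0.5,0,0.23,30,-4.7,0.65,0,0.23,30,-5.57,0.76,0,0.23,30]

```text
time_s: 10.6
tool_pos: [0.6461, -0.2423, 0.1065]
tool_rot: [-179.9, -0.1, 131.6]
force: [0.7, -0.6, -2.4]
grip_width: 0.0436
grasp_force: 20.0
```

```bash
python3 wl.py w5; python3 plan.py .645,-.243,.036,131.5
python3 - <<'E'
from h import *
for n in("scene","side"):
    o,p,d=cam(n); save(n+"5",p)
E
```

```text
t 10.6 pose [ 0.6461 -0.2423  0.1065] [-1.7989e+02 -1.4000e-01  1.3165e+02]
obj top 339 zmed 0.0535 rect [ 423.1 -271.8] [ 8. 38.] 28.4 ell [ 415.9 -274.8]
obj top 308 zmed 0.0135 rect [ 503.9 -277.1] [10.4 55.7] 62.0 ell [ 504.1 -277.3]
obj top 8917 zmed 0.1448 rect [ 638.7 -231.2] [69.5 71.9] 41.7 ell [ 638.4 -230.9]
obj top 579 zmed 0.0547 rect [677.4 -15.7] [39.  21.7] 43.6 ell [673.2 -11.2]
obj top 2210 zmed 0.0184 rect [ 838.3 -116.8] [95.3 40.1] 79.3 ell [ 833.3 -111.1]
dark 1335 zmed 0.0056 rect [ 512.9 -427.7] [88.1 34.1] 44.2 ell [ 508.4 -420.5]
dark 237 zmed 0.0054 rect [ 557.  -467.2] [21.8 19.7] 43.3 ell [ 557.  -467.2]
dark 1465 zmed 0.0052 rect [ 607.2 -211.6] [80.7 28.2] 48.6 ell [ 609.4 -212.8]
dark 637 zmed 0.011 rect [665.4 -18.4] [17.9 39.4] 58.8 ell [672.1  -6.8]
dark 810 zmed 0.0108 rect [ 831.8 -116.7] [93.2 27.4] 79.3 ell [ 828.1 -172.6]
t 10.65 pose [0.6487, -0.2457, 0.1063, 131.5775] rp [-1.7986e+02  1.7000e-01] j7 72.4
.645,-.243,.036,131.5 -> [0.111, -0.024, 1.757, 0.008]
```

View pics/w5.png

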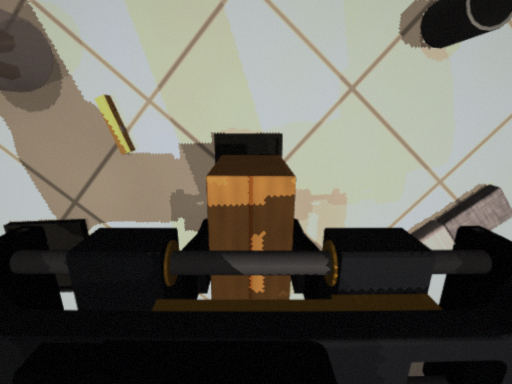

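```bash
cat > rel.py <<'E'
# tray outer edges & held object's edges in tool coordinates, mm (last saved wrist view)
from h import *
z=np.load("/tmp/w.npz"); p,d,W=z["p"],z["d"],z["W"]
K=env.camera_model("wrist"); 
o=env.get_obs(); T=(W-np.array(o["tool_pos"]))@R.from_euler('xyz',o["tool_rot"],degrees=True).as_matrix()*1000
near=(np.abs(T[...,0])<110)&(np.abs(T[...,1])<75)&(d>0)
tr=T[near&(np.abs(W[...,2]-.005)<.009)&(p.max(2)<60)]
print("tray x,y range",np.percentile(tr[:,:2],[1,99],axis=0).round(1).tolist(),len(tr))
for zz in (.04,.06,.075,.09,.1):
    ob=T[near&(np.abs(W[...,2]-zz)<.006)]
    if len(ob)>30: print("obj at z",zz,np.percentile(ob[:,:2],[2,98],axis=0).round(1).tolist(),len(ob))
E
python3 rel.py
```

```text
tray x,y range [[36.1, -32.0], [59.1, 32.0]] 1436
obj at z 0.075 [[48.5, -17.7], [48.9, 24.1]] 61
obj at z 0.09 [[48.5, -17.7], [49.0, 23.2]] 153
obj at z 0.1 [[48.5, -17.4], [48.9, 23.2]] 197
```

```bash
python3 wl.py w6 >/dev/null; python3 rel.py;python3 plan.py .645,-.243,.036,131.5
```

```text
tray x,y range [[36.9, -32.2], [58.0, 31.7]] 1423
obj at z 0.075 [[47.6, -19.1], [48.0, 21.8]] 60
obj at z 0.09 [[47.6, -19.2], [48.0, 21.9]] 155
obj at z 0.1 [[47.5, -19.4], [48.0, 22.1]] 200
t 10.8 pose [0.6446, -0.2417, 0.1068, 131.6016] rp [-179.86   -0.19] j7 72.3
.645,-.243,.036,131.5 -> [-0.032, -0.014, 1.771, 0.01]
```

>>> drive_tool:
  moves: [-0.02,-0.04,0.8,0,30,-0.02,-0.04,1.4,0,30,-0.02,-0.04,1.6,0,30,-0.02,-0.04,1.68,0,30,-0.02,-0.04,1.68,0,30]

```text
time_s: 11.42
tool_pos: [0.6456, -0.2434, 0.0434]
tool_rot: [180.0, 0.1, 131.7]
force: [-0.5, 0.1, -2.4]
grip_width: 0.0435
grasp_force: 20.0
```

>>> drive_tool:
  moves: [0,0,0.03,0,30,0,0,0.05,0,30,0,0,0.05,0,30]

```text
time_s: 11.8
tool_pos: [0.6453, -0.2435, 0.0407]
tool_rot: [180.0, 0.0, 131.6]
force: [-0.3, -0.0, -2.4]
grip_width: 0.0436
grasp_force: 20.0
```

>>> drive_tool:
  moves: [0,0,0.02,0,30,0,0,0.04,0,30,0,0,0.04,0,30]

```text
time_s: 12.18
tool_pos: [0.6451, -0.2434, 0.0388]
tool_rot: [-180.0, -0.0, 131.6]
force: [0.1, 0.2, -2.9]
grip_width: 0.0438
grasp_force: 20.0
```

>>> drive_tool:
  moves: [0,0,0.02,0,30,0,0,0.04,0,30,0,0,0.04,0,30]

```text
time_s: 12.55
tool_pos: [0.6451, -0.2434, 0.0372]
tool_rot: [-180.0, -0.0, 131.7]
force: [0.6, 0.6, -3.0]
grip_width: 0.0434
grasp_force: 20.0
```

>>> drive_tool:
  moves: [0,0,0.02,0,30,0,0,0.03,0,30,0,0,0.03,0,30]

```text
time_s: 12.92
tool_pos: [0.6453, -0.2435, 0.0366]
tool_rot: [180.0, 0.0, 131.6]
force: [-1.0, 0.6, 1.5]
grip_width: 0.044
grasp_force: 20.0
```

>>> drive_tool:
  moves: [0,0,0.02,0,30,0,0,0.02,0,52,0,0,0.02,0,65,0,0,0.02,0,87,0,0,0.02,0,87]

```text
time_s: 13.55
tool_pos: [0.6452, -0.2435, 0.0352]
tool_rot: [180.0, 0.0, 131.6]
force: [0.4, 0.4, -0.3]
grip_width: 0.0743
grasp_force: 0.0
```

>>> drive_tool:
  moves: [0,0,-0.6,0,87,0,0,-1.8,0,87,0,0,-3,0,87,0,0,-4,0,87,0,0,-4.5,0,87]

```text
time_s: 14.18
tool_pos: [0.6459, -0.2441, 0.218]
tool_rot: [179.9, 0.2, 131.6]
force: [0.2, 0.4, 0.1]
grip_width: 0.0866
grasp_force: 0.0
```

```bash
python3 wl.py w7 | grep top; python3 plan.py .468,.087,.22,164;  python3 plan.py .468,.087,.22,74
```

```text
obj top 3840 zmed 0.0909 rect [ 396.3 -286.6] [68.4 66.6] 40.6 ell [ 396.1 -286.7]
obj top 137 zmed 0.0135 rect [ 503.6 -277.8] [10.4 54.5] 62.7 ell [ 505.6 -278.6]
obj top 2897 zmed 0.0748 rect [ 645.7 -241.4] [44.1 95.9] 41.4 ell [ 646.5 -240.4]
obj top 435 zmed 0.0549 rect [671.5  -8.9] [39.  39.2] 79.1 ell [672.   -8.6]
obj top 2193 zmed 0.0186 rect [ 833.4 -146.8] [156.   42.5] 80.9 ell [ 835.4 -136.6]
t 14.22 pose [0.6466, -0.2443, 0.2197, 131.65] rp [179.83   0.27] j7 70.7
.468,.087,.22,164 -> [9.155, 2.169, -0.008, -3.235]
t 14.22 pose [0.6466, -0.2443, 0.2197, 131.65] rp [179.83   0.27] j7 70.7
.468,.087,.22,74 -> [9.155, 2.169, -0.008, 5.765]
```

View pics/w7.png

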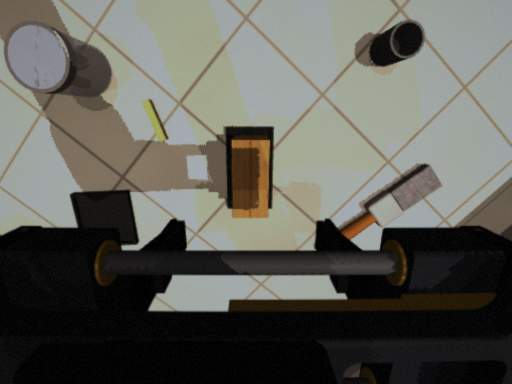

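Carton (250,175) stands in the long tray, flat (top 74.8 mm). Next the tin.

>>> drive_tool:
  moves: [9.16,2.17,0,5.77,87,9.16,2.17,0,5.77,87,9.16,2.17,0,5.77,87,9.16,2.17,0,5.77,87,9.16,2.17,0,5.77,87]

```text
time_s: 14.85
tool_pos: [0.5131, 0.0027, 0.2142]
tool_rot: [-179.8, 0.0, 83.9]
force: [0.8, 0.5, 0.4]
grip_width: 0.0872
grasp_force: 0.0
```

```bash
python3 plan.py .4675,.087,.21,74
```

```text
t 14.85 pose [0.5131, 0.0027, 0.2142, 83.8846] rp [-1.7985e+02  1.0000e-02] j7 -8.2
.4675,.087,.21,74 -> [1.974, -1.357, 0.104, 0.988]
```

>>> drive_tool:
  moves: [1.97,-1.36,0,0.99,87,1.97,-1.36,0,0.99,87,1.97,-1.36,0,0.99,87,1.97,-1.36,0,0.99,87,1.97,-1.36,0,0.99,87]

```text
time_s: 15.48
tool_pos: [0.4692, 0.0833, 0.2154]
tool_rot: [-180.0, 0.0, 74.1]
force: [-0.3, 0.2, -0.8]
grip_width: 0.0871
grasp_force: 0.0
```

```bash
python3 wl.py w8 | grep top; python3 plan.py .468,.087,.024,74
```

```text
obj top 2616 zmed 0.0593 rect [333.7 149.2] [64.5 63.5] 20.4 ell [336.5 149.3]
obj top 421 zmed 0.0225 rect [363.2  13.3] [41.2 26.5] 74.2 ell [361.2  10.6]
obj top 2593 zmed 0.0593 rect [468.   87.7] [63.7 64.4] 74.2 ell [467.6  87.2]
obj top 692 zmed 0.0147 rect [503.  277.4] [30.6 34.1] 73.8 ell [503.3 278.8]
obj top 109 zmed 0.0135 rect [559.4   1.7] [55.2 10.4] 5.2 ell [559.2   1.6]
obj top 319 zmed 0.055 rect [672.3  -7.5] [39.2 39.3] 76.7 ell [672.   -7.7]
obj top 874 zmed 0.0298 rect [808.6 158.9] [85.4 26.9] 87.8 ell [766.5 110.3]
obj top 165 zmed 0.0173 rect [823.8 -97.4] [59.9  8.4] 88.0 ell [826.1 -99.6]
t 15.53 pose [0.4692, 0.0834, 0.2155, 74.0737] rp [-1.7995e+02  3.0000e-02] j7 -31.0
.468,.087,.024,74 -> [0.078, -0.054, 4.788, 0.007]
```

View pics/w8.png

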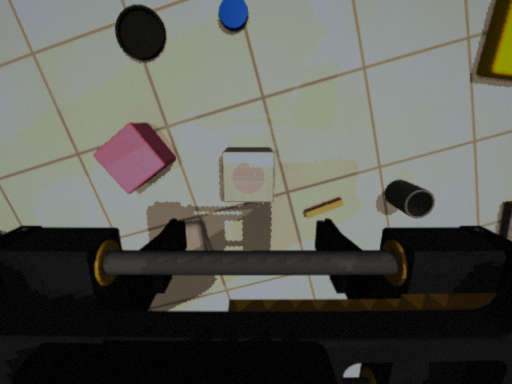

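Tin (248,176) is square to the tool, centred between fingers; pink box (135,157) clear. Descend, grip, lift.

>>> drive_tool:
  moves: [0.09,-0.05,1.5,0,87,0.09,-0.05,2.9,0,87,0.09,-0.05,4.0,0,87,0.09,-0.05,4.6,0,87,0.09,-0.05,4.75,0,87]

```text
time_s: 16.15
tool_pos: [0.4669, 0.0874, 0.0243]
tool_rot: [-179.8, 0.1, 74.1]
force: [0.0, 0.4, 1.2]
grip_width: 0.087
grasp_force: 0.0
```

>>> drive_tool:
  moves: [0,0,0,0,70,0,0,0,0,50,0,0,0,0,50,0,0,0,0,50,0,0,0,0,50]
  squeeze: 25

```text
time_s: 16.77
tool_pos: [0.4684, 0.0893, 0.0268]
tool_rot: [180.0, -0.1, 74.2]
force: [-1.7, -0.7, 6.4]
grip_width: 0.064
grasp_force: 25.0
```

>>> drive_tool:
  moves: [0,0,-0.5,0,50,0,0,-1.5,0,50,0,0,-2.6,0,50,0,0,-3.2,0,50,0,0,-3.2,0,50]

```text
time_s: 17.4
tool_pos: [0.4691, 0.0892, 0.1553]
tool_rot: [179.9, -0.2, 74.2]
force: [0.4, 0.7, -2.4]
grip_width: 0.0638
grasp_force: 25.0
```

```bash
python3 plan.py .531,-.447,.15,44.3
```

```text
t 17.4 pose [0.4691, 0.0892, 0.1553, 74.2242] rp [179.87  -0.18] j7 -30.0
.531,-.447,.15,44.3 -> [-12.48, 5.135, 0.134, 2.992]
```

>>> drive_tool:
  moves: [-12.48,5.13,0,2.99,50,-12.48,5.13,0,2.99,50,-12.48,5.13,0,2.99,50,-12.48,5.13,0,2.99,50,-12.48,5.13,0,2.99,50]

```text
time_s: 18.02
tool_pos: [0.5027, -0.223, 0.1521]
tool_rot: [-179.9, 0.0, 44.3]
force: [0.7, 0.7, -1.6]
grip_width: 0.0638
grasp_force: 25.0
```

```bash
python3 plan.py .531,-.447,.125,44.3
```

```text
t 18.02 pose [0.5027, -0.223, 0.1521, 44.3486] rp [-1.7988e+02  4.0000e-02] j7 -15.5
.531,-.447,.125,44.3 -> [-3.41, 4.499, 0.677, 0.005]
```

```bash
python3 - <<'E'
import numpy as np
for n in("scene","side"):
    z=np.load(f"/tmp/{n}0.npz");W,d=z["W"],z["d"]
    q=W[(d>0)&(W[...,2]>.05)&(W[...,0]>.35)&(W[...,0]<.72)&(W[...,1]<-.4)&(W[...,1]>-.75)]
    for x in np.arange(.35,.72,.05):
        s=q[(q[:,0]>x)&(q[:,0]<=x+.05)]
        if len(s): print(n,x.round(2),"ymax",np.percentile(s[:,1],99).round(3),"zmax",s[:,2].max().round(3))
E
```

```text
scene 0.35 ymax -0.587 zmax 0.189
scene 0.4 ymax -0.583 zmax 0.193
scene 0.45 ymax -0.578 zmax 0.193
scene 0.5 ymax -0.614 zmax 0.172
scene 0.55 ymax -0.558 zmax 0.131
scene 0.6 ymax -0.557 zmax 0.131
scene 0.65 ymax -0.557 zmax 0.132
scene 0.7 ymax -0.557 zmax 0.131
side 0.35 ymax -0.584 zmax 0.195
side 0.4 ymax -0.58 zmax 0.197
side 0.45 ymax -0.575 zmax 0.199
side 0.5 ymax -0.701 zmax 0.192
side 0.55 ymax -0.556 zmax 0.136
side 0.6 ymax -0.555 zmax 0.135
side 0.65 ymax -0.554 zmax 0.136
side 0.7 ymax -0.556 zmax 0.135
```

>>> drive_tool:
  moves: [-0.8,1.1,0,0,50,-1.7,2.2,0,0,50,-2.5,3.3,0,0,50,-3.2,4.2,0,0,50,-3.41,4.5,0,0,50]

```text
time_s: 18.65
tool_pos: [0.529, -0.449, 0.1508]
tool_rot: [-179.8, 0.2, 44.0]
force: [0.4, -0.4, -1.4]
grip_width: 0.0639
grasp_force: 25.0
```

>>> drive_tool:
  moves: [0,0,0,0,50,0,0,0,0,50]

```text
time_s: 18.9
tool_pos: [0.5323, -0.4435, 0.1528]
tool_rot: [-179.9, -0.1, 44.4]
force: [-0.3, 0.3, -1.6]
grip_width: 0.0635
grasp_force: 25.0
```

```bash
python3 wl.py w9; python3 rel.py; python3 plan.py .531,-.447,.035,44.3
```

```text
t 18.9 pose [ 0.5323 -0.4435  0.1528] [-1.7985e+02 -7.0000e-02  4.4420e+01]
obj top 3717 zmed 0.0908 rect [ 399.3 -292.5] [68.6 55.8] 29.2 ell [ 396.9 -288.1]
obj top 188 zmed 0.0134 rect [ 504.2 -278.1] [10.3 55.6] 60.8 ell [ 503.9 -277.8]
obj top 215 zmed 0.147 rect [ 553.3 -422.6] [ 1.7 61.4] 44.2 ell [ 551.7 -421.3]
dark 2532 zmed 0.0051 rect [ 546.6 -431.6] [42.4 85.2] 44.4 ell [ 547.9 -432.7]
dark 760 zmed 0.0089 rect [ 619.8 -265.1] [  9.8 116.5] 44.7 ell [ 618.7 -262.9]
dark 1473 zmed 0.0064 rect [ 710.3 -560.8] [  7. 237.] 89.9 ell [ 714.  -560.7]
tray x,y range [[-3.0, -39.8], [39.0, 43.3]] 2525
t 18.95 pose [0.5326, -0.4434, 0.1531, 44.4523] rp [-1.7989e+02 -8.0000e-02] j7 9.1
.531,-.447,.035,44.3 -> [-0.092, 0.037, 2.954, 0.015]
```

View pics/w9.png

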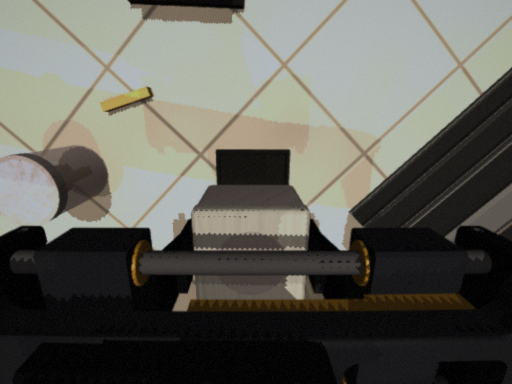

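```bash
sed -i 's/(.04,.06,.075,.09,.1)/(.04,.06,.075,.09,.1,.12,.13,.14,.15,.16,.17)/' rel.py; python3 rel.py
```

```text
tray x,y range [[-3.0, -39.8], [39.0, 43.3]] 2525
obj at z 0.13 [[28.8, -29.4], [29.9, 28.4]] 149
obj at z 0.14 [[28.8, -29.5], [30.0, 28.8]] 396
obj at z 0.15 [[12.7, -30.5], [30.0, 30.0]] 478
obj at z 0.16 [[12.3, -40.0], [30.1, 39.4]] 628
obj at z 0.17 [[10.8, -39.9], [30.1, 39.4]] 819
```

Tin (250,240) hangs over the square tray (far edge visible at 216–290, row 150); crate at right keeps ~15 mm clearance. Small correction and lower.

>>> drive_tool:
  moves: [-0.04,0.05,1.2,0,50,-0.04,0.05,2.2,0,50,-0.04,0.05,2.7,0,50,-0.04,0.05,2.9,0,50,-0.04,0.05,2.92,0,50]

```text
time_s: 19.58
tool_pos: [0.5326, -0.4483, 0.0377]
tool_rot: [180.0, -0.0, 44.3]
force: [0.2, -0.7, -1.0]
grip_width: 0.0642
grasp_force: 25.0
```

>>> drive_tool:
  moves: [0,0,0.03,0,50,0,0,0.05,0,50,0,0,0.05,0,50]

```text
time_s: 19.95
tool_pos: [0.5321, -0.4484, 0.0353]
tool_rot: [180.0, -0.0, 44.3]
force: [0.5, 0.5, -2.5]
grip_width: 0.0637
grasp_force: 25.0
```

>>> drive_tool:
  moves: [0,0,0.02,0,50,0,0,0.04,0,50,0,0,0.04,0,50]

```text
time_s: 20.32
tool_pos: [0.5319, -0.4481, 0.0331]
tool_rot: [-179.9, 0.0, 44.3]
force: [0.3, 0.0, -2.4]
grip_width: 0.0635
grasp_force: 25.0
```

>>> drive_tool:
  moves: [0,0,0.02,0,50,0,0,0.04,0,50,0,0,0.04,0,50]

```text
time_s: 20.7
tool_pos: [0.5319, -0.4481, 0.0315]
tool_rot: [-180.0, -0.0, 44.3]
force: [0.0, 0.3, -2.1]
grip_width: 0.064
grasp_force: 25.0
```

>>> drive_tool:
  moves: [0,0,0.02,0,50,0,0,0.04,0,50,0,0,0.04,0,50]

```text
time_s: 21.08
tool_pos: [0.5319, -0.4483, 0.031]
tool_rot: [-180.0, -0.0, 44.3]
force: [-2.9, 1.5, 5.1]
grip_width: 0.0639
grasp_force: 25.0
```

Contact. Release and rise.

>>> drive_tool:
  moves: [0,0,0,0,68,0,0,0,0,76,0,0,0,0,87,0,0,0,0,87]

```text
time_s: 21.58
tool_pos: [0.5319, -0.4483, 0.0299]
tool_rot: [-180.0, 0.0, 44.3]
force: [0.5, -0.8, 0.3]
grip_width: 0.0841
grasp_force: 0.0
```

>>> drive_tool:
  moves: [0,0,-0.6,0,87,0,0,-1.8,0,87,0,0,-3,0,87,0,0,-4,0,87,0,0,-4.6,0,87]

```text
time_s: 22.2
tool_pos: [0.5324, -0.4495, 0.2189]
tool_rot: [179.7, -0.0, 44.3]
force: [-0.5, -0.8, 0.7]
grip_width: 0.087
grasp_force: 0.0
```

```bash
python3 wl.py w10 .03| grep -v " 0.14"; python3 plan.py .6715,-.0095,.22,90
```

```text
t 22.2 pose [ 0.5324 -0.4495  0.2189] [ 1.7974e+02 -4.0000e-02  4.4280e+01]
obj top 2774 zmed 0.0907 rect [ 396.2 -287. ] [66.7 68.1] 63.4 ell [ 396.4 -286.8]
obj top 2563 zmed 0.0633 rect [ 530.6 -449.4] [63.4 64.5] 44.1 ell [ 531.2 -450.2]
obj top 71 zmed 0.041 rect [ 644.  -274.1] [ 1.6 48.8] 42.0 ell [ 606.8 -237.1]
dark 1017 zmed 0.008 rect [ 531.5 -446.6] [84.5 84.8] 44.4 ell [ 530.  -449.6]
dark 1669 zmed 0.0077 rect [ 626.  -259.3] [ 32.4 118.2] 45.0 ell [ 628.6 -257.3]
dark 952 zmed 0.0064 rect [ 721.4 -560.6] [  5.9 259.4] 90.0 ell [ 710.9 -560.5]
dark 1205 zmed 0.0063 rect [ 726.8 -693.1] [248.5  77.3] 3.8 ell [ 733.3 -677.5]
t 22.25 pose [0.5331, -0.4504, 0.2217, 44.2952] rp [ 1.7954e+02 -7.0000e-02] j7 8.0
.6715,-.0095,.22,90 -> [10.174, -5.473, 0.043, -4.57]
```

View pics/w10.png

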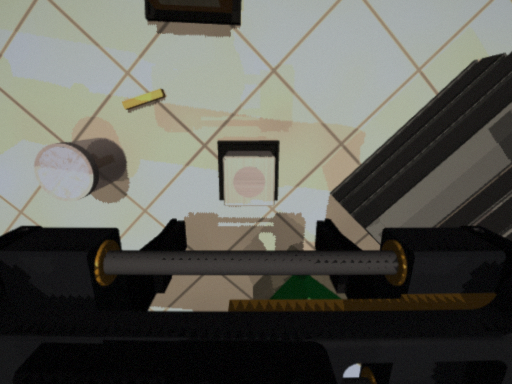

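Tin (250,178) sits in the square tray, flat (top 63 mm). Now the cup.

>>> drive_tool:
  moves: [10.17,-5.47,0,-4.57,87,10.17,-5.47,0,-4.57,87,10.17,-5.47,0,-4.57,87,10.17,-5.47,0,-4.57,87,10.17,-5.47,0,-4.57,87]

```text
time_s: 22.88
tool_pos: [0.6259, -0.1485, 0.2154]
tool_rot: [179.9, -0.0, 90.1]
force: [1.2, -0.3, 0.6]
grip_width: 0.0865
grasp_force: 0.0
```

```bash
python3 plan.py .672,-.009,.2,90
```

```text
t 22.88 pose [0.6259, -0.1485, 0.2154, 90.1324] rp [ 1.7992e+02 -3.0000e-02] j7 21.1
.672,-.009,.2,90 -> [3.485, 1.16, 0.386, 0.013]
```

>>> drive_tool:
  moves: [3.49,1.16,0.3,0,87,3.49,1.16,0.3,0,87,3.49,1.16,0.3,0,87,3.49,1.16,0.3,0,87,3.49,1.16,0.3,0,87]

```text
time_s: 23.5
tool_pos: [0.6714, -0.0142, 0.2029]
tool_rot: [180.0, 0.1, 89.8]
force: [-0.7, -0.9, 1.1]
grip_width: 0.0871
grasp_force: 0.0
```

```bash
python3 wl.py w11 .03| grep top; python3 plan.py .672,-.009,.025,90
```

```text
obj top 27 zmed 0.0626 rect [ 630.  -194.6] [12.6  7.1] 1.0 ell [ 630.6 -190.5]
obj top 270 zmed 0.0555 rect [672.2  -7.4] [38.8 39. ] 41.9 ell [672.2  -7.6]
obj top 2960 zmed 0.0309 rect [837.9 156.2] [87.6 61.6] 69.4 ell [843.4 151.5]
t 23.55 pose [0.6715, -0.0144, 0.203, 89.7494] rp [1.7999e+02 6.0000e-02] j7 8.9
.672,-.009,.025,90 -> [0.136, 0.013, 4.449, -0.025]
```

View pics/w11.png

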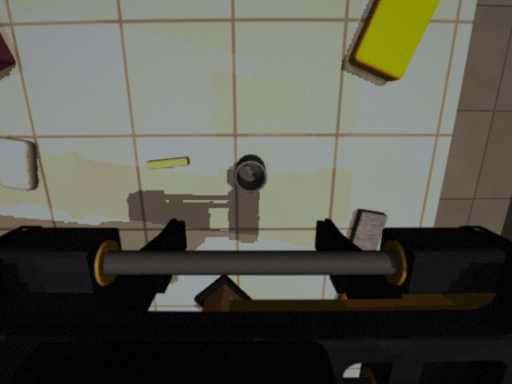

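Cup (251,174) between the fingers. Descend partway, checking position.

>>> drive_tool:
  moves: [0.1,0,1,0,87,0.1,0,2,0,87,0.1,0,2.4,0,87,0.1,0,2.4,0,87]

```text
time_s: 24.05
tool_pos: [0.6713, -0.0081, 0.1059]
tool_rot: [-179.9, 0.0, 89.9]
force: [0.8, 1.1, 0.5]
grip_width: 0.0868
grasp_force: 0.0
```

```bash
python3 plan.py .672,-.0085,.025,90
```

```text
t 24.05 pose [0.6713, -0.0081, 0.1059, 89.8864] rp [-1.799e+02  1.000e-02] j7 10.3
.672,-.0085,.025,90 -> [-0.009, 0.019, 2.022, -0.011]
```

>>> drive_tool:
  moves: [0,0,1,0,87,0,0,1.7,0,87,0,0,1.95,0,87,0,0,2.0,0,70,0,0,2.0,0,50]
  squeeze: 10

```text
time_s: 24.68
tool_pos: [0.673, -0.0067, 0.0279]
tool_rot: [179.9, -0.0, 90.0]
force: [0.6, -0.1, -0.0]
grip_width: 0.0742
grasp_force: 0.0
```

>>> drive_tool:
  moves: [0,0,0,0,30,0,0,0,0,30,0,0,0,0,30,0,0,0,0,30,0,0,0,0,30]

```text
time_s: 25.3
tool_pos: [0.6718, -0.0064, 0.0263]
tool_rot: [-180.0, -0.0, 90.0]
force: [-0.1, 0.2, 0.8]
grip_width: 0.04
grasp_force: 10.0
```

>>> drive_tool:
  moves: [0,0,-0.4,0,30,0,0,-1.4,0,30,0,0,-2.5,0,30,0,0,-3,0,30,0,0,-3,0,30]

```text
time_s: 25.92
tool_pos: [0.6728, -0.0065, 0.1478]
tool_rot: [179.8, -0.1, 90.0]
force: [-0.9, 0.5, -0.9]
grip_width: 0.04
grasp_force: 10.0
```

```bash
python3 plan.py .385,.2925,.145,90; grep -c . /dev/null; python3 - <<'E'
from h import *
from loc import *
z=np.load("/tmp/scene0.npz")
E
```

```text
t 25.93 pose [0.6728, -0.0065, 0.1478, 90.0162] rp [ 1.7985e+02 -5.0000e-02] j7 9.5
.385,.2925,.145,90 -> [7.478, -7.193, 0.071, 0.002]
0
```

>>> drive_tool:
  moves: [1.1,-1.06,0,0,30,2.2,-2.1,0,0,30,3.3,-3.16,0,0,30,4.4,-4.2,0,0,30,5.5,-5.3,0,0,30]

```text
time_s: 26.55
tool_pos: [0.457, 0.2144, 0.1444]
tool_rot: [-179.8, 0.1, 90.1]
force: [0.7, 0.3, 0.7]
grip_width: 0.0401
grasp_force: 10.0
```

```bash
python3 plan.py .385,.293,.12,90
```

```text
t 26.55 pose [0.457, 0.2144, 0.1444, 90.0509] rp [-1.7984e+02  8.0000e-02] j7 -26.1
.385,.293,.12,90 -> [1.966, -1.798, 0.609, 0.005]
```

>>> drive_tool:
  moves: [0.9,-0.8,0.2,0,30,1.7,-1.5,0.4,0,30,1.97,-1.8,0.6,0,30,1.97,-1.8,0.6,0,30,1.97,-1.8,0.6,0,30]

```text
time_s: 27.18
tool_pos: [0.3891, 0.2906, 0.1222]
tool_rot: [-180.0, 0.0, 89.9]
force: [0.1, -0.3, -0.2]
grip_width: 0.04
grasp_force: 10.0
```

>>> drive_tool:
  moves: [0,0,0,0,30,0,0,0,0,30]

```text
time_s: 27.42
tool_pos: [0.3887, 0.2916, 0.1227]
tool_rot: [180.0, -0.0, 89.9]
force: [0.0, 0.8, -0.3]
grip_width: 0.0399
grasp_force: 10.0
```

```bash
python3 wl.py w12 .03; python3 rel.py; python3 plan.py .385,.293,.03,90
```

```text
t 27.43 pose [0.3887 0.2916 0.1227] [ 1.80e+02 -4.00e-02  8.99e+01]
obj top 54 zmed 0.054 rect [345.6 187.8] [ 4.9 15.9] 89.9 ell [278.1  90. ]
obj top 711 zmed 0.1472 rect [387.  292.1] [37.9 57. ] 77.1 ell [387.6 292. ]
obj top 219 zmed 0.1138 rect [533.9 432.5] [ 3.8 16.5] 82.3 ell [533.3 433. ]
dark 2000 zmed 0.0052 rect [383.8 296.5] [62.4 54.7] 4.0 ell [384.7 290.7]
dark 2154 zmed 0.0078 rect [524.6 434. ] [50.  80.5] 43.2 ell [532.  439.9]
tray x,y range [[-18.8, -32.7], [30.8, 24.6]] 1985
obj at z 0.04 [[-109.9, -50.7], [-102.4, -33.5]] 59
obj at z 0.1 [[-18.4, -13.9], [17.9, 15.7]] 532
obj at z 0.12 [[-13.8, -22.1], [18.2, 25.7]] 452
obj at z 0.13 [[-6.7, -26.4], [18.3, 29.0]] 683
obj at z 0.14 [[-18.6, -26.4], [18.2, 28.8]] 886
obj at z 0.15 [[-19.7, -26.6], [18.0, 29.0]] 1707
obj at z 0.16 [[-7.2, -30.5], [13.0, 33.0]] 456
obj at z 0.17 [[-8.4, -28.0], [12.7, 30.0]] 563
t 27.48 pose [0.3884, 0.2918, 0.1226, 89.9318] rp [-1.8e+02 -4.0e-02] j7 -38.9
.385,.293,.03,90 -> [0.031, -0.086, 2.316, -0.007]
```

View pics/w12.png

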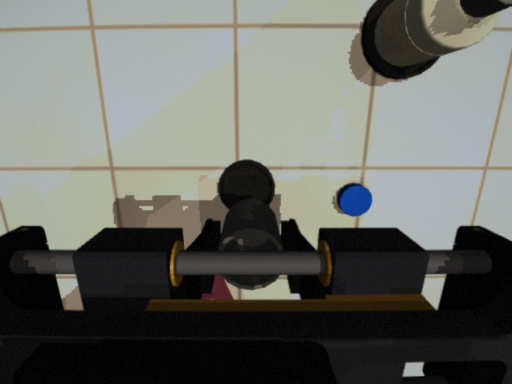

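Cup (250,240) hangs slightly right of the small tray (246,187); shifting −5 mm in tool y, then lowering.

>>> drive_tool:
  moves: [0.05,-0.12,0.8,0,30,0.05,-0.12,1.6,0,30,0.05,-0.12,2.0,0,30,0.05,-0.12,2.12,0,30,0.05,-0.12,2.15,0,30]

```text
time_s: 28.1
tool_pos: [0.3836, 0.2947, 0.037]
tool_rot: [180.0, -0.1, 90.0]
force: [0.3, 0.1, -0.9]
grip_width: 0.0398
grasp_force: 10.0
```

>>> drive_tool:
  moves: [0,0,0.03,0,30,0,0,0.05,0,30,0,0,0.05,0,30]

```text
time_s: 28.48
tool_pos: [0.3831, 0.2945, 0.0347]
tool_rot: [-180.0, -0.1, 90.0]
force: [-0.7, -0.3, -0.1]
grip_width: 0.0401
grasp_force: 10.0
```

>>> drive_tool:
  moves: [0,0,0.02,0,30,0,0,0.04,0,30,0,0,0.04,0,30]

```text
time_s: 28.85
tool_pos: [0.3828, 0.2942, 0.0327]
tool_rot: [-180.0, -0.0, 90.0]
force: [-1.2, -0.5, -1.3]
grip_width: 0.0399
grasp_force: 10.0
```

>>> drive_tool:
  moves: [0,0,0.02,0,30,0,0,0.04,0,30,0,0,0.04,0,30]

```text
time_s: 29.22
tool_pos: [0.3829, 0.2943, 0.0311]
tool_rot: [-180.0, -0.0, 90.0]
force: [0.1, 0.4, -0.7]
grip_width: 0.0402
grasp_force: 10.0
```

>>> drive_tool:
  moves: [0,0,0.02,0,30,0,0,0.03,0,30,0,0,0.03,0,30]

```text
time_s: 29.6
tool_pos: [0.383, 0.2944, 0.0302]
tool_rot: [-180.0, -0.0, 90.0]
force: [-0.6, -0.3, 2.0]
grip_width: 0.0404
grasp_force: 10.0
```

>>> drive_tool:
  moves: [0,0,0.02,0,30,0,0,0.02,0,46,0,0,0.02,0,60,0,0,0.02,0,75,0,0,0.02,0,75]

```text
time_s: 30.22
tool_pos: [0.3829, 0.2942, 0.0291]
tool_rot: [-180.0, -0.0, 90.0]
force: [1.4, -1.6, 0.1]
grip_width: 0.0681
grasp_force: 0.0
```

>>> drive_tool:
  moves: [0,0,-0.5,0,80,0,0,-1.5,0,80,0,0,-2.6,0,80,0,0,-3.8,0,80,0,0,-4.6,0,80]

```text
time_s: 30.85
tool_pos: [0.3836, 0.2946, 0.2156]
tool_rot: [179.9, -0.1, 90.0]
force: [0.3, 0.6, -0.7]
grip_width: 0.0801
grasp_force: 0.0
```

>>> drive_tool:
  moves: [0,0,0,0,80,0,0,0,0,80]

```text
time_s: 31.1
tool_pos: [0.3826, 0.2939, 0.2123]
tool_rot: [-179.9, 0.0, 90.0]
force: [0.9, -0.9, -0.5]
grip_width: 0.0801
grasp_force: 0.0
```

```bash
python3 wl.py w13 .03; python3 - <<'E'
from h import *
from loc import *
o,p,d=cam("scene"); save("scene13",p); W=world("scene",o,d)
for c in clusters(objs(W,d,.03,.13)):
    zt=np.percentile(c[:,2],98); t=c[c[:,2]>zt-.008]; r=cv2.minAreaRect((t[:,:2]*1000).astype(np.float32))
    print(len(c),"top",zt.round(3),np.round(r[0]),np.round(r[1]),round(r[2],1))
a=cv2.resize(p[120:300,50:450],None,fx=2,fy=2); w=cv2.imread("pics/w13.png")[:240]
cv2.imwrite("pics/fin.png",np.vstack([a[:,:,::-1],np.pad(w,((0,0),(0,288),(0,0)))]))
E
```

```text
t 31.1 pose [0.3826 0.2939 0.2123] [-1.7992e+02  2.0000e-02  9.0010e+01]
obj top 1205 zmed 0.0596 rect [335.6 144.7] [64.2 54.4] 20.0 ell [333.7 140.4]
obj top 257 zmed 0.0596 rect [384.  293.1] [38.8 38.8] 12.0 ell [383.9 293.1]
obj top 1039 zmed 0.1165 rect [535.9 445.7] [29.9 28.8] 47.2 ell [536.4 445.6]
dark 976 zmed 0.01 rect [375. 277.] [99.  60.1] 59.0 ell [383.  273.1]
dark 1321 zmed 0.0068 rect [527.1 440.4] [60.7 80.9] 24.0 ell [533.5 441.2]
499 top 0.06 [336. 148.] [67. 66.] 20.4
709 top 0.091 [ 399. -286.] [72. 65.] 3.1
204 top 0.059 [387. 293.] [38. 40.] 47.7
731 top 0.065 [ 531. -449.] [67. 65.] 44.2
685 top 0.116 [539. 444.] [28. 30.] 42.7
1131 top 0.076 [ 647. -242.] [47. 97.] 42.6
587 top 0.1 [747. 543.] [38. 10.] 0.9
423 top 0.033 [843. 160.] [95. 59.] 71.3
```

View pics/fin.png

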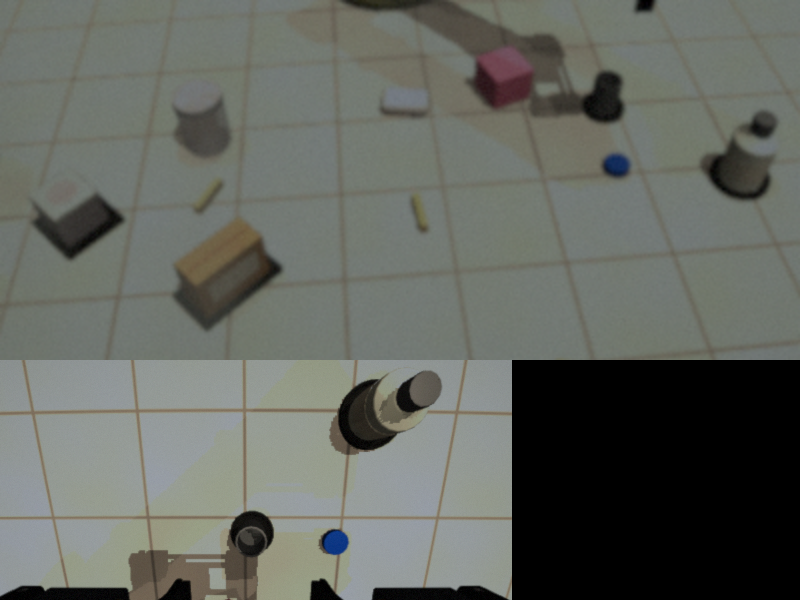

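All four stand in their trays at floor height: tin (70,215), carton (228,270), cup (604,95) and bottle (748,155). The jar and pink box are unmoved, and the arm is clear.

```bash
python3 -c "
from cell import env
print(env.sign_off())"
```

```text
the job is handed in; nothing more can be done
None
```

The job is handed in: bottle, carton, tin and cup each stand upright and flat in their matching trays, the peg jar and pink look-alike are where they were, and it took about 31 s of the 125 s allowed.

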